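# Start an espresso on the capsule coffee machine

### The arm

A 7-joint arm with a two-finger parallel gripper is mounted at the origin on the work surface; the furniture and walls round the work are solid. World frame = base frame: x ahead of the robot, y to its left, z up, the work surface at z = 0. Lengths are in m, angles in rad, forces in N, time in s.
With the tool pointing down it reaches from about 0.4 to 0.85 m from the base axis. Payload 6.9 kg.
Tool frame: the origin (TCP) lies on the centre line of the jaws, within the pads' length; the fingertips stand 11 mm ahead of it and the grasp point (between the pads) lies 8 mm behind it; z points along the fingers, y is the direction in which the jaws open and shut (so a half turn about z gives the same grasp; the last joint's range is limited). The gripper opens to 85 mm and grips with 20 to 120 N. Pads are 22 mm wide; open, the fingers measure 114 mm over their backs; the gripper's body (76 mm by 85 mm) begins 54 mm behind the grasp point. The pads swing forward as they close: fully open they stand 13 mm farther back than shut.
Start: joints at [1.454, 0.507, -0.238, 1.5, 0.126, 1.149, -0.155], TCP at [0.138, -0.61, 0.242] pointing down, gripper open.
Joint ranges: [-3.08, 3.08], [-0.24, 2.05], [-1.43, 1.35], [0, 2.5], [-1.52, 4.66], [0.17, 1.96], [-2.89, 2.89]. Speed limits (rad/s): [2.39, 2.39, 3.14, 3.14, 3.14, 3.14, 3.14].

### API

Orientations are given as a 3x3 rotation matrix whose columns are the frame's x, y, z axes.
In Python, from plant import r, viewer, spotter gives the robot as it stands. The module is installed in compiled form; this text tells all that it offers.
- The arm moves only by the tool servo_tool, never from a script. Its arguments are lists of equal length, an entry for each row: "dp": the shift along the tool's x, y, z in units of 25 mm (1.0 is 25 mm), a list of three; "angular": the turn, a rotation vector about the tool's x, y, z in units of 6 degrees (1.0 is 6 degrees), a list of three; "claw": the closure, from 0 (fully open) to 1 (shut). In form: {"dp": [[dx, dy, dz], ...], "angular": [[rx, ry, rz], ...], "claw": [claw, ...]}. A call has 1 to 20 rows; each row is the pose to reach, as a shift and turn from the pose measured when the call began, along the tool's axes at that moment; what a row does not reach only later rows make up. A row lasts 1/8 s, in which the tool goes at most 62.5 mm and 10.7 degrees, less where a joint would pass 70% of its speed; a pose out of reach is approached as far as the arm can. A call with a gripper value outside its range is refused whole. The fingers move at their own pace and stop on an object; "force" is the grip in N (left out, the last holds). Time passes only in rows, so rows that repeat a pose let the fingers close. It gives the time, the measured TCP pose, the force and the opening at its end, in the units of the state.
- r.get_obs(): the state, without advancing time (a new reading comes with each control period).
- viewer.capture(name): name is "scene" or "top" or "wrist"; returns a dict with "img" (420x560x3 uint8, red, green, blue), "z_map" (420x560 float32, m along the optical axis (not along the pixel's ray), 0 where there is no reading), "fov_y" (degrees; the focal length in pixels is half the picture's height over the tangent of half this angle, whatever the lens; pixels are square), "cx", "cy" (the principal point, pixels), "camera_from_world" (4x4, takes a point from world to camera coordinates); the wrist camera has in their place "tool_from_camera" (4x4, takes a point from camera to tool coordinates, whose origin is the TCP and whose axes are the flange's). Camera axes: x right, y up, looking along -z (the intrinsics and any distortion apply to the point x, -y, -z); pixel columns grow to the right and rows downward; lengths in m; the calibration is good to about 2 mm. A picture is of the moment at which its call begins: read the wrist's pose just before it.
- r.job_done(): hands the job in, once; it reports no verdict.
Trained networks look in the newest picture that a camera, given by its name, has taken for a name from the list of things; names that differ only in an ending like _2 or _b are one class to them, and where a whole thing is asked for, a point or a joint stands for the part that bears it (a point fixed in the world has none). Each returns a list of dicts, best first, with "conf" (0 to 1); they miss things now and then, are a little off and sometimes report something else, mostly with a low value. They report only what shows in the picture. A call takes as long as a camera call. They do not tell look-alikes from the thing itself.
- spotter.trace(camera, thing): "region" (420x560 bool, what is visible of it) and "centre" ([column, row] in pixels, amid what is visible of it).
The state is a dict: "time": time; "qpos": joint angles; "joint_vel": joint speeds; "joint_efforts": joint torques, N m; "eef_pos": TCP position; "orientation": TCP orientation; "contact_force": force on the tool from outside, world axes, zero at the start; "torque": the same for the moment, N m; "finger_gap": finger opening in m.
Only numpy, scipy, OpenCV 4.12 (cv2) and the standard library are available. Lean on these libraries where they do the work, as an engineer would, in place of code of your own. Each camera call takes 0.05 s, during which the arm holds its last target.

### The job

Start an espresso on the capsule coffee machine: the capsule is loaded and the little cup stands under the spout. Tap the power key (middle key) to wake the machine, then push the raised lever down until it is fully shut, then tap the small-cup key (the left one), each with a light touch of the fingertips, and take the hand away. Do not press the large-cup key on the right, pick nothing up, and leave the cup, the capsules, the jars, the plate and the biscuits where they are.

Things in the scene. Friction and masses are not known exactly. Their poses are not given: they have to be found in the camera images.
- coffee_machine: capsule coffee machine, dark grey-green, fixed, 217 mm deep (x), 135 wide (y). Origin: centre of its underside; x points to its rear (water tank), y left seen from its front, z up. On the front of its flat top (187 mm high), on a black panel, a row of three light square keys, 23 mm wide, 74 mm in front of the origin: small-cup y = +44, power 0, large-cup -44 mm. Takes 35 N of push or pinch at most
- small_key (a joint): travel of the small-cup key (dark picture of a small cup), m: 0 = up, 0.004 = fully down. Sprung, moves straight down, 1 N to start and about 4 N to reach the bottom; it counts as tapped when 2.5 mm down or more for 0.1 s; springs back. To be pressed only with the lever shut
- small_key_top (a point): centre of the top face of the small-cup key, 193 mm above the table when up
- power_key (a joint): travel of the power key (green power sign), m; works like the small-cup key. Pressing it again when the lever is shut switches the machine off and spoils the job
- power_key_top (a point): centre of the top face of the power key, 193 mm above the table when up
- large_key (a joint): travel of the large-cup key (dark picture of a large cup), m; like the other keys. Not to be pressed
- large_key_top (a point): centre of the top face of the large-cup key, 193 mm above the table when up
- lever (a joint): angle of the lever, rad: 0 = shut (flat on the head), starts raised by 0.6 to 0.9, range ends at 1.15. A steel flap 82 mm wide over the capsule chamber, hinged at its rear, with a black round bar across its free front end. It stays where it is left (friction); about 2 N down on the bar moves it, and a seal cushions its end (about 5 N per mm at the bar). Shut means below 0.05. Never open it farther
- lever_bar (a point): middle of the axis of the lever's black front bar (radius 8 mm, 100 mm long along the machine's y), 96 mm from the hinge axis. Shut, it is 198 mm above the table and 36 mm in front of the machine's origin (38 mm behind the row of keys); raised by 0.9, 273 mm above the table
- lever_hinge (a point): middle of the lever's hinge axis, fixed on the machine, 60 mm behind its origin, 198 mm above the table; the axis runs along the machine's y
- cup: little espresso cup, cream with a green band and red inside, bowl 65 mm across, 92 mm with its handle, 49 mm tall, standing loose on the drip tray (30 mm high) under the spout. Origin on its underside, 13 mm from the bowl's axis towards the handle (-y). Stays where it is
- green_capsule: dark green coffee capsule, 37 mm wide, 26 mm tall, standing loose beside the machine; origin at the centre of its underside. Stays where it is
- gold_capsule: gold coffee capsule, same size, likewise
- sugar_jar: clear sugar jar with a green cap, 81 mm wide, 179 mm tall; origin at the centre of its underside. Stays where it is
- mustard_jar: small jar with a red cap, 62 mm wide, 86 mm tall; origin at the centre of its underside. Stays where it is
- biscuit_pack: packet of biscuits lying on the table, 83 x 176 mm, 55 mm tall; origin at the centre of its underside. Stays where it is
- plate: small white plate with a red rim line, 115 mm wide, 18 mm tall, lying on the blue cloth; origin at the centre of its underside. Stays where it is
Not all that is in view belongs to the job. What is shaped like the cup but black is not meant.

How it is judged:
On the way, in this order (a step that is already met when the one before it is completed fails the run):
1. the power key is tapped (value of joint power_key above 0.0025 m), for 0.1 s.
2. the lever is pushed fully shut (value of joint lever below 0.05 rad), for 0.2 s.
3. the small-cup key is tapped (value of joint small_key above 0.0025 m), for 0.1 s.
At the end, for the whole second after the job is handed in: the lever is shut (below 0.05 rad), all keys are up again (less than 1 mm down), the cup stands upright within 12 mm of where it stood under the spout, and capsules, jars, plate and biscuits are within 20 mm of where they stood (value of joint lever below 0.05 rad and value of joint each of power_key, small_key, large_key below 0.001 m and distance of cup from where it was at the start of the episode below 0.012 m and angle between cup's own z axis and vertical below 0.1 rad and linear speed of cup below 0.02 m/s and distance of each of green_capsule, gold_capsule, sugar_jar, mustard_jar, biscuit_pack, plate from where it was at the start of the episode below 0.02 m); the robot touches nothing.
It fails at once if the large-cup key is pressed (1.5 mm or more) (value of joint large_key above 0.0015 m).
It fails at once if a key is pressed at the wrong time: the small-cup key while the lever is open, or the power key again once the lever is shut ((value of joint small_key above 0.0025 m and value of joint lever above 0.1 rad) or (value of joint power_key above 0.0025 m and value of joint lever below 0.05 rad)).
It fails at once if the lever is lifted farther open (value of joint lever above 1 rad).
It fails at once if the machine is pushed, hit or gripped with more than 35 N (contact force between any of the fingers, the arm and coffee_machine above 35 N).
It fails at once if the cup is shifted 12 mm, tipped or lifted, or a capsule, a jar, the plate or the biscuits are carried off or knocked away (20 mm) (distance of cup from where it was at the start of the episode above 0.012 m or angle between cup's own z axis and vertical above 0.2 rad or distance of any of green_capsule, gold_capsule, sugar_jar, mustard_jar, biscuit_pack, plate from where it was at the start of the episode above 0.02 m).
It also fails if it takes over 48 s, if anything falls off the work surface, if the arm or the gripper's body presses on something with over 40 N, if the wrist force passes 120 N, or if a joint passes its speed limit or range.

## Working session

There is one attempt and no reset: what is moved stays moved. The work goes in short steps, Python scripts to look and compute and a tool call to move; the robot and the scene stay as the last step left them, time stands still between calls to the robot, and variables do not carry over. Pictures are saved under pics/ and viewed, and the job is handed in when it is done.

Besides the shell and the picture viewer there is one more tool, called after "Request:" as name(argument=value, ...), one argument or row to a line, values as JSON. servo_tool: Moves the arm, as the interface text tells. Its arguments: {"type":"object","properties":{"dp":{"type":"array","items":{"type":"array","items":{"type":"number"}}},"angular":{"type":"array","items":{"type":"array","items":{"type":"number"}}},"claw":{"type":"array","items":{"type":"number"}},"force":{"type":"number"}},"required":["dp","angular","claw"]}

```bash
mkdir -p pics; cat > h.py <<'E'
import numpy as np, cv2
from plant import r, viewer, spotter
def cap(name,fn=None):
    o=r.get_obs(); c=viewer.capture(name)
    if fn: cv2.imwrite('pics/'+fn,c['img'][:,:,::-1])
    if 'camera_from_world' in c: c['wfc']=np.linalg.inv(np.array(c['camera_from_world']))
    else:
        T=np.eye(4);T[:3,:3]=np.array(o['orientation']);T[:3,3]=o['eef_pos']; c['wfc']=T@np.array(c['tool_from_camera'])
    return c
def world(c,u,v,d=None):
    f=210/np.tan(np.radians(c['fov_y'])/2)
    u=np.asarray(u,float);v=np.asarray(v,float)
    if d is None: d=c['z_map'][v.astype(int),u.astype(int)]
    p=np.stack([(u-c['cx'])/f*d,-(v-c['cy'])/f*d,-d,np.ones_like(d)],-1)
    return (p@c['wfc'].T)[...,:3]
def proj(c,p):
    f=210/np.tan(np.radians(c['fov_y'])/2)
    q=np.linalg.inv(c['wfc'])@np.r_[p,1]; return c['cx']+f*q[0]/-q[2], c['cy']-f*q[1]/-q[2]
E
python3 - <<'E'
from h import *
np.set_printoptions(precision=4,suppress=True)
o=r.get_obs()
for k in o: print(k,np.array(o[k]))
for n in ['scene','top','wrist']:
    c=cap(n,n+'0.png'); print(n,c['fov_y'],c['cx'],c['cy'],{k:0 for k in c}.keys(),c['wfc'])
    for t in ['small_key_top','power_key_top','large_key_top','lever_bar','coffee_machine','cup']:
        for q in spotter.trace(n,t)[:3]:
            R=q['region'];v,u=np.nonzero(R);d=c['z_map'][v,u];ok=d>0
            print(t,round(q['conf'],2),q['centre'],R.sum(),np.median(world(c,u[ok],v[ok],d[ok]),0) if ok.any() else None)
E
```

```text
time 0.0
qpos [ 1.4535  0.5084 -0.2375  1.5011  0.1257  1.1489 -0.1548]
joint_vel [-0.0007  0.0019 -0.0009  0.0016 -0.0012 -0.0007  0.0004]
joint_efforts [  0.0001 -62.0592  -2.1859 -24.9646   0.0129   0.0122  -0.    ]
eef_pos [ 0.1379 -0.6091  0.2414]
orientation [[ 0.9753  0.221  -0.0005]
 [ 0.221  -0.9753  0.0017]
 [-0.0001 -0.0018 -1.    ]]
contact_force [ 0.9284  0.3196 -0.6241]
torque [-0.0025 -0.0295  0.0715]
finger_gap 0.08577042851766642
scene 44.396605881382804 275.43359703592745 216.79072671612087 dict_keys(['img', 'z_map', 'fov_y', 'cx', 'cy', 'camera_from_world', 'wfc']) [[-0.7483  0.4472 -0.49   -0.1309]
 [-0.6634 -0.4985  0.5581  0.7335]
 [ 0.0053  0.7426  0.6697  0.9731]
 [ 0.      0.      0.      1.    ]]
small_key_top 0.55 [320.2, 182.3] 69 [ 0.4406 -0.0769  0.1917]
power_key_top 0.47 [330.2, 175.2] 54 [ 0.4383 -0.1193  0.1915]
large_key_top 0.62 [339.8, 167.8] 67 [ 0.4368 -0.1632  0.1916]
lever_bar 0.69 [303.3, 147.9] 389 [ 0.5077 -0.1086  0.2581]
coffee_machine 0.88 [305.6, 189.7] 6273 [ 0.4958 -0.0809  0.1582]
cup 0.95 [278.2, 242.6] 666 [0.4933 0.0194 0.0301]
cu
[... 453 characters left out ...]
key_top 0.27 [350.7, 170.6] 1324 [ 0.5363 -0.1254  0.2355]
power_key_top 0.56 [346.8, 212.0] 103 [ 0.4401 -0.1212  0.1937]
large_key_top 0.56 [366.6, 212.7] 110 [ 0.4392 -0.1665  0.1934]
lever_bar 0.76 [350.0, 171.6] 1300 [ 0.5351 -0.1245  0.2368]
lever_bar 0.16 [198.5, 256.8] 1423 [0.3292 0.2413 0.0131]
coffee_machine 0.92 [345.2, 190.3] 5256 [ 0.5043 -0.119   0.1871]
cup 0.83 [285.6, 197.8] 509 [0.4848 0.0213 0.0195]
wrist 71.55031918600248 281.1598049999715 209.78855711050937 dict_keys(['img', 'z_map', 'fov_y', 'cx', 'cy', 'tool_from_camera', 'wfc']) [[ 0.2202  0.9346  0.2795  0.2085]
 [-0.9755  0.2111  0.0624 -0.5941]
 [-0.0007 -0.2863  0.9581  0.3744]
 [ 0.      0.      0.      1.    ]]
```

View pics/scene0.png

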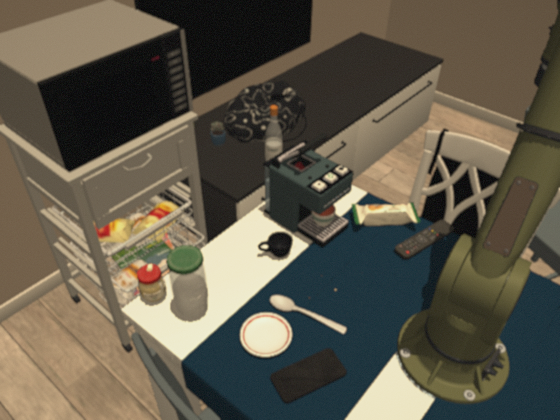

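View pics/top0.png

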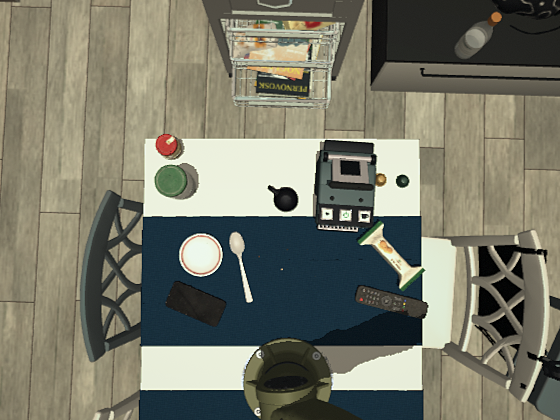

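```bash
python3 - <<'E'
from h import *
np.set_printoptions(precision=4,suppress=True)
ims=[]
for n,x,y,w in [('scene',230,110,150),('top',290,130,110)]:
    c=cap(n); h=int(w*.75); ims.append(cv2.resize(c['img'][y:y+h,x:x+w,::-1],(400,300),interpolation=cv2.INTER_CUBIC))
    # top surface points & pose
    v,u=np.mgrid[0:420,0:560]; P=world(c,u,v,c['z_map'])
    m=(abs(P[...,2]-.1935)<.004)&(c['z_map']>0)&(P[...,0]>.40)&(P[...,0]<.48)&(abs(P[...,1]+.12)<.09)
    for t in ['small_key_top','power_key_top','large_key_top']:
        q=spotter.trace(n,t)[0]; R=q['region']; vv,uu=np.nonzero(R)
        # light pixels
        # ray-intersect plane z=.193
        f1=world(c,uu+.0,vv+.0,np.ones(len(uu))); o=c['wfc'][:3,3]; d=f1-o; s=(.193-o[2])/d[:,2]; X=o+s[:,None]*d
        print(n,t,X.mean(0),X.min(0),X.max(0))
    q=spotter.trace(n,'lever_bar')[0]; R=q['region']; vv,uu=np.nonzero(R); X=P[vv,uu]
    img=c['img'][vv,uu].max(1); b=X[(img<70)&(X[:,2]>.2)]
    print(n,'bar dark',len(b),b.mean(0),np.percentile(b,[2,50,98],axis=0))
    s=X[(img>90)&(X[:,2]>.19)]; print('steel',len(s),np.percentile(s,[2,50,98],axis=0))
cv2.imwrite('pics/crop.png',np.hstack(ims))
E
```

```text
scene small_key_top [ 0.4392 -0.0744  0.193 ] [ 0.4292 -0.0849  0.193 ] [ 0.4485 -0.0642  0.193 ]Traceback (most recent call last):
  File "<stdin>", line 10, in <module>
IndexError: list index out of range
```

```bash
python3 - <<'E'
from h import *
np.set_printoptions(precision=4,suppress=True)
ims=[]
for n,x,y,w in [('scene',230,110,150),('top',290,130,110)]:
    c=cap(n); h=int(w*.75); ims.append(cv2.resize(c['img'][y:y+h,x:x+w,::-1],(400,300),interpolation=cv2.INTER_CUBIC))
    v,u=np.mgrid[0:420,0:560]; P=world(c,u,v,c['z_map'])
    # ray-plane at .193
    o=c['wfc'][:3,3]; d=world(c,u,v,np.ones(u.shape))-o; X=o+((.193-o[2])/d[...,2])[...,None]*d
    m=(c['img'].min(2)>110)&(abs(X[...,0]-.44)<.03)&(X[...,1]<-.05)&(X[...,1]>-.2)&(abs(P[...,2]-.193)<.012)
    m=cv2.morphologyEx(m.astype(np.uint8),cv2.MORPH_CLOSE,np.ones((3,3)))
    k,L,st,ce=cv2.connectedComponentsWithStats(m,connectivity=4)
    for i in range(1,k):
        if st[i,4]>20: q=X[L==i]; print(n,st[i,4],ce[i],q.mean(0)[:2],q.min(0)[:2],q.max(0)[:2],'z',np.median(P[L==i][:,2]))
    # lever points: above .205
    l=(P[...,2]>.207)&(P[...,2]<.32)&(abs(P[...,1]+.12)<.08)&(P[...,0]>.42)&(P[...,0]<.64)&(c['z_map']>0)
    Q=P[l]; col=c['img'][l].max(1)
    print('lever pts',len(Q)); 
    for lo in np.arange(.44,.64,.01):
        s=(Q[:,0]>=lo)&(Q[:,0]<lo+.01)
        if s.sum()>3: print('%.2f'%lo,s.sum(),np.percentile(Q[s][:,2],[5,50,95]),'y',np.percentile(Q[s][:,1],[3,50,97]),'col',np.median(col[s]))
cv2.imwrite('pics/crop.png',np.hstack(ims))
E
```

```text
scene 58 [341.3448 169.5   ] [ 0.4343 -0.1611] [ 0.4219 -0.1759] [ 0.4488 -0.1486] z 0.19101675165066967
scene 78 [330.0769 176.9872] [ 0.4368 -0.1173] [ 0.4229 -0.132 ] [ 0.4511 -0.1024] z 0.19086211979139744
scene 80 [318.9125 184.8875] [ 0.4381 -0.074 ] [ 0.4244 -0.0881] [ 0.4522 -0.0599] z 0.1905959530478178
lever pts 316
0.49 119 [0.2577 0.2645 0.2696] y [-0.1668 -0.1295 -0.0791] col 40.0
0.50 84 [0.2608 0.2681 0.2708] y [-0.1667 -0.1056 -0.0763] col 46.0
0.51 8 [0.2443 0.2483 0.2656] y [-0.1068 -0.0849 -0.0832] col 86.0
0.52 30 [0.221  0.2252 0.2452] y [-0.1373 -0.106  -0.0842] col 45.5
0.53 21 [0.2121 0.2279 0.2368] y [-0.1089 -0.0989 -0.0821] col 84.0
0.54 25 [0.2097 0.2228 0.2295] y [-0.1165 -0.1024 -0.0849] col 108.0
0.55 13 [0.2092 0.2161 0.2215] y [-0.1292 -0.0881 -0.0848] col 134.0
0.56 11 [0.2076 0.2114 0.2132] y [-0.183  -0.1019 -0.0711] col 148.0
0.57 5 [0.2073 0.2081 0.2092] y [-0.1844 -0.0703 -0.0658] col 32.0
top 130 [326.7    213.7385] [ 0.4417 -0.0771] [ 0.429  -0.0898] [ 0.4551 -0.0634] z 0.19214740110850148
top 133 [344.9098 214.985 ] [ 0.4401 -0.1199] [ 0.4279
[... 155 characters left out ...]
r pts 1153
0.49 109 [0.2635 0.268  0.272 ] y [-0.1676 -0.1294 -0.0819] col 35.0
0.50 188 [0.2657 0.27   0.2746] y [-0.1672 -0.1209 -0.0768] col 36.0
0.51 135 [0.2485 0.254  0.2663] y [-0.1614 -0.1229 -0.0846] col 154.0
0.52 144 [0.2393 0.2459 0.2517] y [-0.1623 -0.1249 -0.0867] col 154.0
0.53 143 [0.2318 0.237  0.2433] y [-0.1633 -0.1246 -0.0875] col 69.0
0.54 135 [0.2222 0.2283 0.2332] y [-0.1634 -0.123  -0.0876] col 20.0
0.55 133 [0.2134 0.2192 0.2247] y [-0.1638 -0.1256 -0.0884] col 45.0
0.56 105 [0.2073 0.2109 0.2161] y [-0.1822 -0.127  -0.0873] col 38.0
0.57 57 [0.2071 0.2087 0.2132] y [-0.1873 -0.1104 -0.0663] col 129.0
0.58 4 [0.2074 0.2088 0.2097] y [-0.0727 -0.0696 -0.0661] col 22.0
```

View pics/crop.png

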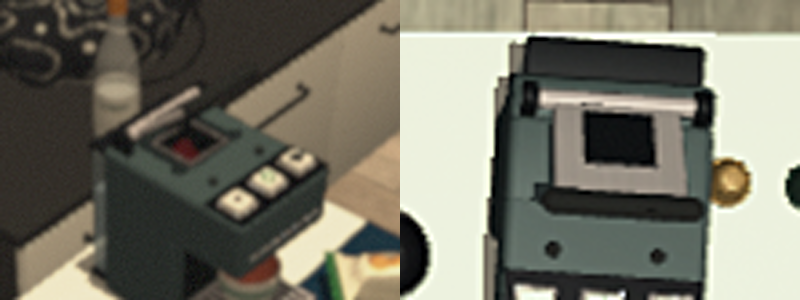

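The pictures show the machine at scene (305,190) and top (345,190). Its keys, left to right as the robot sees them, are small, power and large, at top-view pixels (327,214), (345,215) and (365,216). The raised bar is at about x=0.50, z=0.262, so the lever is open by about 0.73 rad. There are two cup candidates: the black one at scene (278,243) is the look-alike, and the red-inside cup under the spout at (324,215) is the real one. Neither needs touching. I'll close the fingers and move to above the power key.

Request:
servo_tool(
  dp=[
    [0,0,-1],
    [1,-1,-2.4],
    [2.3,-2.4,-2.4],
    [3.8,-4,-2.4],
    [5.3,-5.5,-2.4],
    [6.8,-7,-2.4],
    [8.3,-8.6,-2.4],
    [9.8,-10.1,-2.4],
    [11.3,-11.7,-2.4],
    [12.8,-13.2,-2.4],
    [14,-14.5,-2.4],
    [15,-15.5,-2.4],
    [15.6,-16.1,-2.4],
    [15.9,-16.5,-2.4],
    [15.9,-16.5,-2.4],
    [15.9,-16.5,-2.4],
  ],
  angular=[
    [0,0,0],
    [0,0,0.2],
    [0,0,0.4],
    [0,0,0.6],
    [0,0,0.8],
    [0,0,1],
    [0,0,1.2],
    [0,0,1.4],
    [0,0,1.6],
    [0,0,1.8],
    [0,0,2],
    [0,0,2.2],
    [0,0,2.4],
    [0,0,2.4],
    [0,0,2.4],
    [0,0,2.4],
  ],
  claw=[1,1,1,1,1,1,1,1,1,1,1,1,1,1,1,1],
  force=20,
)

```text
time: 3.3
eef_pos: [0.4341, -0.1204, 0.3022]
orientation: [[1.0, -0.03, -0.0], [-0.03, -1.0, -0.0], [-0.0, 0.0, -1.0]]
contact_force: [0.9, -0.6, 0.3]
finger_gap: 0.0002
```

```bash
python3 - <<'E'
from h import *
np.set_printoptions(precision=4,suppress=True)
c=cap('wrist','w1.png')
v,u=np.mgrid[0:420,0:560]; P=world(c,u,v,c['z_map'])
m=(c['img'].min(2)>110)&(abs(P[...,0]-.44)<.035)&(abs(P[...,1]+.12)<.08)&(abs(P[...,2]-.193)<.012)
k,L,st,ce=cv2.connectedComponentsWithStats(m.astype(np.uint8),connectivity=4)
for i in range(1,k):
    if st[i,4]>40: q=P[L==i]; print(st[i],q.mean(0),q.min(0),q.max(0))
o=r.get_obs(); T=np.array(o['eef_pos']); R=np.array(o['orientation'])
Q=(P-T)@R  # tool coords
t=(c['z_map']>0)&(abs(Q[...,0])<.03)&(abs(Q[...,1])<.06)&(Q[...,2]<.04)
print('finger pts',t.sum(), np.percentile(Q[t],[0.5,2,50,98,99.5],axis=0))
s=cap('scene','s1.png')
E
```

```text
[322 191  28  26 320] [ 0.4342 -0.1706  0.1924] [ 0.4249 -0.1806  0.1861] [ 0.4488 -0.1564  0.1958]
[217 192   5  24  54] [ 0.4396 -0.0667  0.1892] [ 0.4292 -0.0687  0.1862] [ 0.4506 -0.0646  0.1944]
finger pts 50806 [[-0.0087 -0.0578 -0.0907]
 [-0.0081 -0.0543 -0.0895]
 [ 0.011   0.0005 -0.0699]
 [ 0.0193  0.0551 -0.0146]
 [ 0.0198  0.0581 -0.0008]]
```

View pics/w1.png

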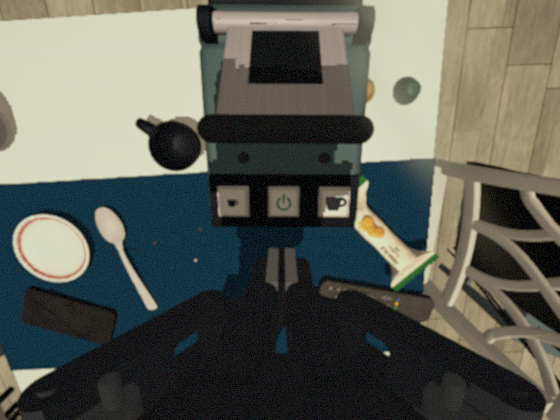

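View pics/s1.png

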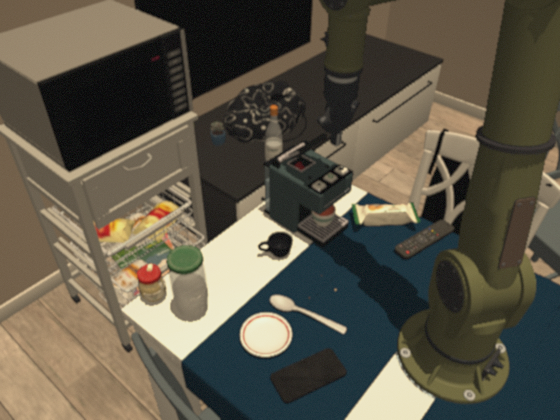

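```bash
python3 - <<'E'
from h import *
np.set_printoptions(precision=4,suppress=True)
c=cap('wrist')
o=c['wfc'][:3,3]
for nm,(a,b) in dict(small=(233.5,202.5),power=(284,202.5),large=(334.5,202.5)).items():
    d=world(c,a,b,np.array(1.))-o; print(nm,o+(.193-o[2])/d[2]*d, world(c,a,b))
T=np.array(r.get_obs()['eef_pos']);R=np.array(r.get_obs()['orientation'])
v,u=np.mgrid[0:420,0:560]; Q=(world(c,u,v,c['z_map'])-T)@R
t=(c['z_map']>0)&(abs(Q[...,0])<.03)&(abs(Q[...,1])<.08)&(Q[...,2]<.04)
for z in np.arange(-.09,.03,.01):
    s=t&(Q[...,2]>=z)&(Q[...,2]<z+.01)
    if s.sum()>5: print('%.2f'%z,s.sum(),np.percentile(Q[s],[1,99],axis=0)[:,:2].ravel())
# lit tips in image
print(Q[250:262,262:302:6,:].reshape(-1,3)[::6])
E
```

```text
small [ 0.442  -0.0803  0.193 ] [ 0.4423 -0.0805  0.1939]
power [ 0.4407 -0.1236  0.193 ] [ 0.4408 -0.1236  0.1936]
large [ 0.4393 -0.1669  0.193 ] [ 0.4395 -0.1669  0.1934]
-0.09 9485 [ 0.0066 -0.0574  0.0199  0.0591]
-0.08 15550 [ 0.0012 -0.0586  0.0172  0.0604]
-0.07 10356 [-0.0078 -0.0525  0.017   0.0543]
-0.06 5183 [-0.0088 -0.0453  0.0169  0.0468]
-0.05 5674 [-0.009  -0.0368  0.013   0.0388]
-0.04 2078 [-0.0088 -0.0305  0.0133  0.0322]
-0.03 771 [-0.0107 -0.0107  0.0116  0.013 ]
-0.02 622 [ 0.0058 -0.0125  0.011   0.0142]
-0.01 527 [ 0.0057 -0.0124  0.011   0.0142]
-0.00 221 [ 0.0059 -0.0113  0.0109  0.0128]
[[-0.125  -0.0305  0.3005]
 [-0.1243  0.0276  0.299 ]
 [ 0.0104  0.0062  0.0023]
 [ 0.0105  0.0032  0.001 ]
 [ 0.01    0.0002  0.0008]
 [ 0.0103 -0.0028 -0.0009]
 [ 0.0105 -0.0057 -0.0025]
 [-0.1346 -0.0306  0.2984]
 [-0.1353  0.0278  0.2997]
 [ 0.0104  0.006  -0.0044]
 [ 0.0103  0.0031 -0.0053]
 [ 0.0104  0.0002 -0.0066]
 [ 0.0103 -0.0026 -0.0074]
 [ 0.01   -0.0054 -0.008 ]]
```

Request:
servo_tool(
  dp=[
    [0.1,0,1],
    [0.16,0,2],
    [0.16,0,3],
    [0.16,0,3.4],
    [0.16,0,3.6],
    [0.16,0,3.6],
  ],
  angular=[
    [0,0,0],
    [0,0,0],
    [0,0,0],
    [0,0,0],
    [0,0,0],
    [0,0,0],
  ],
  claw=[1,1,1,1,1,1],
)

```text
time: 4.2
eef_pos: [0.4385, -0.1206, 0.2126]
orientation: [[1.0, -0.03, 0.0], [-0.03, -1.0, -0.0], [0.0, 0.0, -1.0]]
contact_force: [-0.0, -0.6, 0.4]
finger_gap: -0.0001
```

```bash
python3 - <<'E'
from h import *
cap('wrist','w2.png');print(r.get_obs()['eef_pos'],r.get_obs()['contact_force'])
E
```

```text
[ 0.43859341 -0.12053866  0.21288559] [ 0.29201451 -0.11656366  0.46172815]
```

View pics/w2.png

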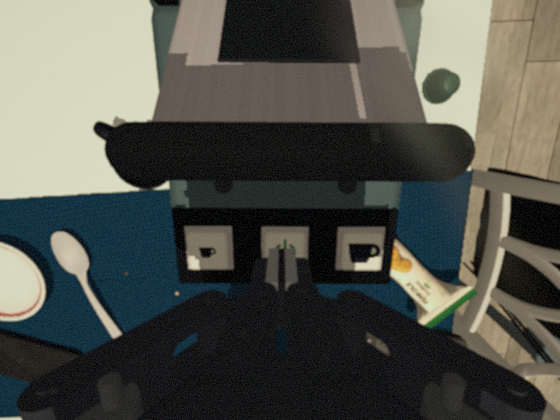

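The closed fingertips, at about (285,258), are centred over the power key at (285,245). The neighbouring keys are clear and the force reads about zero. I'll go down slowly.

Request:
servo_tool(
  dp=[
    [0,0,0.2],
    [0,0,0.32],
    [0,0,0.4],
    [0,0,0.4],
  ],
  angular=[
    [0,0,0],
    [0,0,0],
    [0,0,0],
    [0,0,0],
  ],
  claw=[1,1,1,1],
)

```text
time: 4.75
eef_pos: [0.4386, -0.1206, 0.2029]
orientation: [[1.0, -0.03, 0.001], [-0.03, -1.0, -0.001], [0.001, 0.001, -1.0]]
contact_force: [-1.2, -0.9, 1.0]
finger_gap: 0.0002
```

Request:
servo_tool(
  dp=[
    [0,0,0.08],
    [0,0,0.08],
  ],
  angular=[
    [0,0,0],
    [0,0,0],
  ],
  claw=[1,1],
)

```text
time: 5.0
eef_pos: [0.4386, -0.1205, 0.2009]
orientation: [[1.0, -0.03, 0.001], [-0.03, -1.0, -0.001], [0.001, 0.001, -1.0]]
contact_force: [-0.7, 0.3, 3.4]
finger_gap: -0.0003
```

Request:
servo_tool(
  dp=[
    [0,0,0.08],
    [0,0,0.08],
    [0,0,0.08],
  ],
  angular=[
    [0,0,0],
    [0,0,0],
    [0,0,0],
  ],
  claw=[1,1,1],
)

```text
time: 5.38
eef_pos: [0.4387, -0.1206, 0.1999]
orientation: [[1.0, -0.03, 0.001], [-0.03, -1.0, -0.001], [0.001, 0.001, -1.0]]
contact_force: [-3.7, 1.2, 14.1]
finger_gap: -0.0001
```

The key bottomed at 14 N with the TCP at z=0.200, which puts the fingertips 11 mm ahead of the TCP. I'll lift, then move over the bar.

Request:
servo_tool(
  dp=[
    [0,0,-0.5],
    [0,0,-1.5],
    [0,0,-3],
    [0,0,-4],
    [0,0,-4.2],
    [1,0,-4.2],
    [2,0,-4.2],
    [2.4,0,-4.2],
    [2.4,0,-4.2],
    [2.4,0,-4.2],
  ],
  angular=[
    [0,0,0],
    [0,0,0],
    [0,0,0],
    [0,0,0],
    [0,0,0],
    [0,0,0],
    [0,0,0],
    [0,0,0],
    [0,0,0],
    [0,0,0],
  ],
  claw=[1,1,1,1,1,1,1,1,1,1],
)

```text
time: 6.62
eef_pos: [0.4976, -0.1222, 0.3046]
orientation: [[1.0, -0.03, 0.0], [-0.03, -1.0, -0.001], [0.0, 0.001, -1.0]]
contact_force: [-0.2, -0.9, -0.3]
finger_gap: -0.0002
```

```bash
python3 - <<'E'
from h import *
np.set_printoptions(precision=4,suppress=True)
print(r.get_obs()['eef_pos'],r.get_obs()['contact_force'])
cap('wrist','w3.png')
c=cap('scene','s3.png')
cv2.imwrite('pics/s3c.png',cv2.resize(c['img'][70:250,220:420,::-1],(800,720))[:600])
E
```

```text
[ 0.4976 -0.1222  0.3046] [-0.1923 -0.8932 -0.2822]
```

View pics/w3.png

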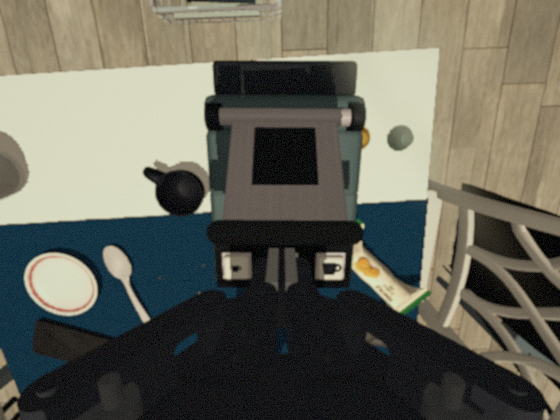

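View pics/s3c.png

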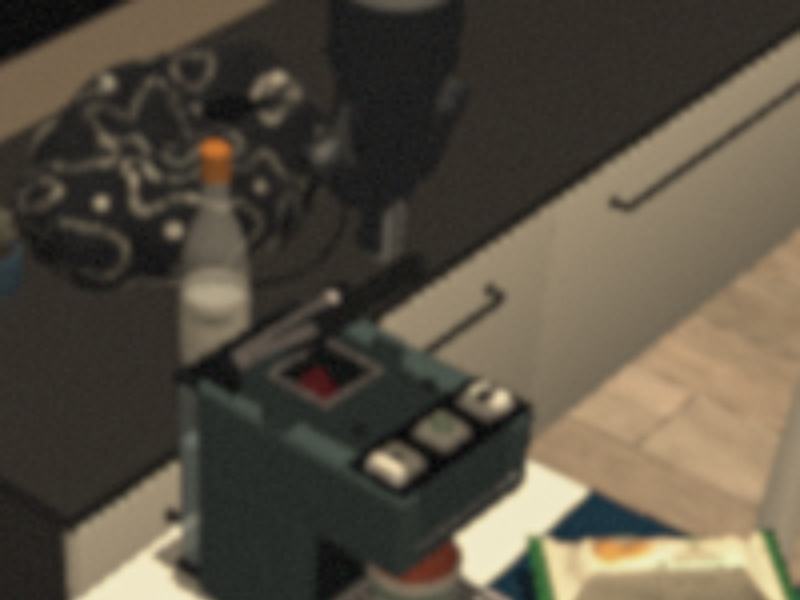

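Request:
servo_tool(
  dp=[
    [0.1,0,0.5],
    [0.12,0,0.8],
    [0.08,0,0.95],
    [0,0,1.12],
    [-0.15,0,1.33],
    [-0.15,0,1.33],
  ],
  angular=[
    [0,0,0],
    [0,0,0],
    [0,0,0],
    [0,0,0],
    [0,0,0],
    [0,0,0],
  ],
  claw=[1,1,1,1,1,1],
)

```text
time: 7.48
eef_pos: [0.4937, -0.1222, 0.2716]
orientation: [[1.0, -0.03, 0.001], [-0.03, -1.0, -0.002], [0.001, 0.002, -1.0]]
contact_force: [-0.6, 0.0, -0.2]
finger_gap: 0.0003
```

```bash
python3 - <<'E'
from h import *
np.set_printoptions(precision=4,suppress=True)
cap('wrist','w4.png')
c=cap('scene','s4.png')
cv2.imwrite('pics/s4c.png',cv2.resize(c['img'][100:220,240:400,::-1],(800,600)))
c=cap('top');v,u=np.mgrid[0:420,0:560]; P=world(c,u,v,c['z_map'])
m=(P[...,2]>.21)&(P[...,2]<.285)&(abs(P[...,1]+.12)<.055)&(P[...,0]>.46)&(P[...,0]<.6)
for lo in np.arange(.46,.58,.01):
    s=m&(P[...,0]>=lo)&(P[...,0]<lo+.01)
    if s.sum()>3: print('%.2f'%lo,s.sum(),np.percentile(P[s][:,2],[5,50,95]))
E
```

```text
0.51 9 [0.237  0.2393 0.2417]
0.52 38 [0.2297 0.235  0.2404]
0.53 43 [0.2232 0.2278 0.2323]
0.54 46 [0.2153 0.2212 0.2248]
0.55 51 [0.2114 0.2148 0.2193]
0.56 13 [0.2101 0.2111 0.2146]
0.57 5 [0.2105 0.211  0.2148]
```

View pics/s4c.png

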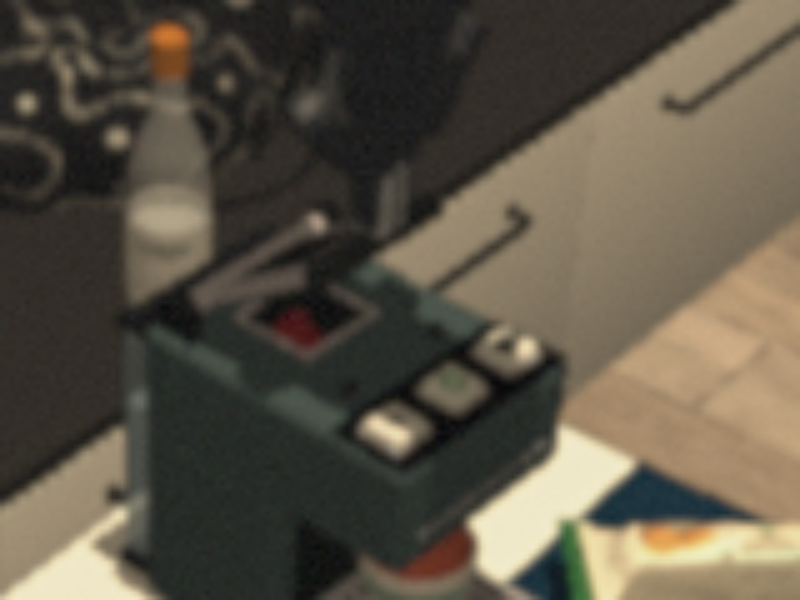

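View pics/w4.png

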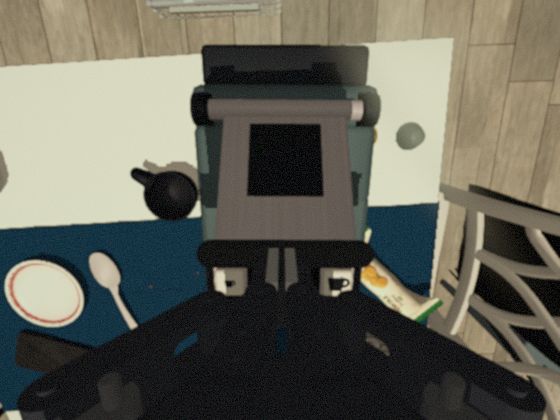

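The lever is following: the plate has dropped about 11 mm at x=0.525. I'll continue along the arc.

Request:
servo_tool(
  dp=[
    [-0.2,0,0.35],
    [-0.36,0,0.7],
    [-0.5,0,1.05],
    [-0.6,0,1.42],
    [-0.63,0,1.6],
    [-0.63,0,1.6],
  ],
  angular=[
    [0,0,0],
    [0,0,0],
    [0,0,0],
    [0,0,0],
    [0,0,0],
    [0,0,0],
  ],
  claw=[1,1,1,1,1,1],
)

```text
time: 8.38
eef_pos: [0.4789, -0.1218, 0.2315]
orientation: [[1.0, -0.03, 0.002], [-0.03, -1.0, -0.001], [0.002, 0.001, -1.0]]
contact_force: [0.2, 0.2, -0.1]
finger_gap: 0.0
```

Request:
servo_tool(
  dp=[
    [-0.04,0,0.2],
    [-0.06,0,0.4],
    [-0.06,0,0.52],
    [-0.06,0,0.56],
    [-0.06,0,0.56],
  ],
  angular=[
    [0,0,0],
    [0,0,0],
    [0,0,0],
    [0,0,0],
    [0,0,0],
  ],
  claw=[1,1,1,1,1],
)

```text
time: 9.0
eef_pos: [0.4774, -0.1218, 0.2174]
orientation: [[1.0, -0.03, 0.002], [-0.03, -1.0, -0.001], [0.002, 0.001, -1.0]]
contact_force: [0.1, 0.1, 1.0]
finger_gap: 0.0002
```

Request:
servo_tool(
  dp=[
    [0,0,0.06],
    [0,0,0.06],
    [0,0,0.06],
  ],
  angular=[
    [0,0,0],
    [0,0,0],
    [0,0,0],
  ],
  claw=[1,1,1],
)

```text
time: 9.38
eef_pos: [0.4776, -0.1218, 0.2167]
orientation: [[1.0, -0.03, 0.002], [-0.03, -1.0, -0.002], [0.003, 0.002, -1.0]]
contact_force: [-2.5, 0.6, 8.1]
finger_gap: 0.0002
```

Request:
servo_tool(
  dp=[
    [0,0,-0.4],
    [0,0,-1.2],
    [0,0,-2],
    [-0.6,-0.7,-2],
    [-1.3,-1.5,-2],
    [-1.6,-1.75,-2],
    [-1.6,-1.75,-2],
    [-1.6,-1.75,-2],
  ],
  angular=[
    [0,0,0],
    [0,0,0],
    [0,0,0],
    [0,0,0],
    [0,0,0],
    [0,0,0],
    [0,0,0],
    [0,0,0],
  ],
  claw=[1,1,1,1,1,1,1,1],
)

```text
time: 10.38
eef_pos: [0.4394, -0.0776, 0.2666]
orientation: [[1.0, -0.031, 0.003], [-0.031, -1.0, -0.002], [0.003, 0.002, -1.0]]
contact_force: [-0.4, -0.4, 0.5]
finger_gap: 0.0
```

```bash
python3 - <<'E'
from h import *
np.set_printoptions(precision=4,suppress=True)
w=cap('wrist','w5.png')
c=cap('scene')
cv2.imwrite('pics/s5c.png',cv2.resize(c['img'][100:220,240:400,::-1],(800,600)))
T=np.array(r.get_obs()['eef_pos']);print(T)
for n,c in (('w',w),('top',cap('top'))):
    v,u=np.mgrid[0:420,0:560]; P=world(c,u,v,c['z_map'])
    m=(P[...,2]>.19)&(P[...,2]<.225)&(P[...,1]<-.135)&(P[...,1]>-.16)&(c['z_map']>0)
    for lo in np.arange(.46,.57,.01):
        s=m&(P[...,0]>=lo)&(P[...,0]<lo+.01)
        if s.sum()>3: print(n,'%.2f'%lo,s.sum(),np.percentile(P[s][:,2],[5,50,95]))
E
```

```text
[ 0.4393 -0.0775  0.2664]
w 0.47 493 [0.2027 0.2059 0.2072]
w 0.48 596 [0.199  0.2017 0.206 ]
w 0.49 568 [0.1988 0.1999 0.201 ]
w 0.50 595 [0.1989 0.1999 0.201 ]
w 0.51 610 [0.199  0.2004 0.2017]
w 0.52 643 [0.199  0.2005 0.2019]
w 0.53 673 [0.1991 0.2006 0.2018]
w 0.54 712 [0.1991 0.2005 0.2019]
w 0.55 742 [0.1991 0.2005 0.2019]
w 0.56 871 [0.199  0.2005 0.2039]
top 0.52 32 [0.1979 0.2009 0.2039]
top 0.53 45 [0.1959 0.2013 0.2045]
top 0.54 42 [0.1974 0.2004 0.2044]
top 0.55 47 [0.1966 0.2014 0.2046]
top 0.56 50 [0.197  0.2011 0.2059]
```

View pics/s5c.png

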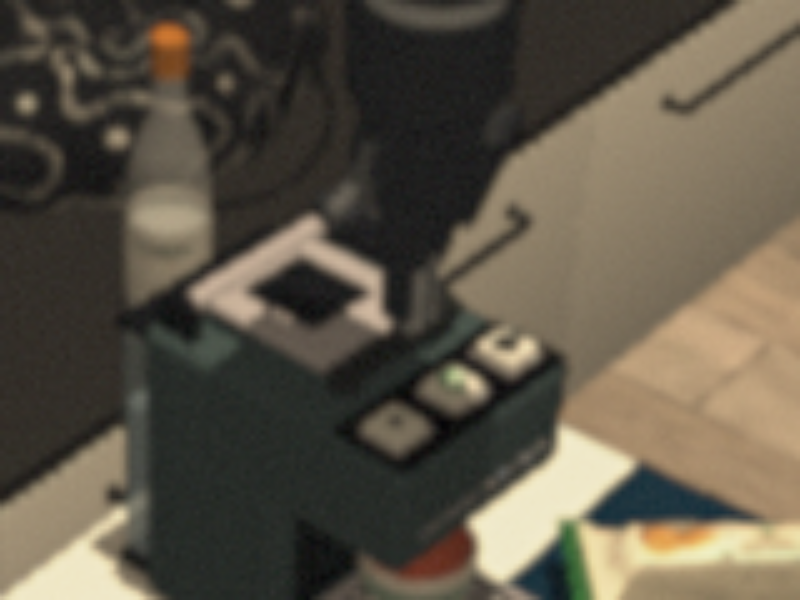

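View pics/w5.png

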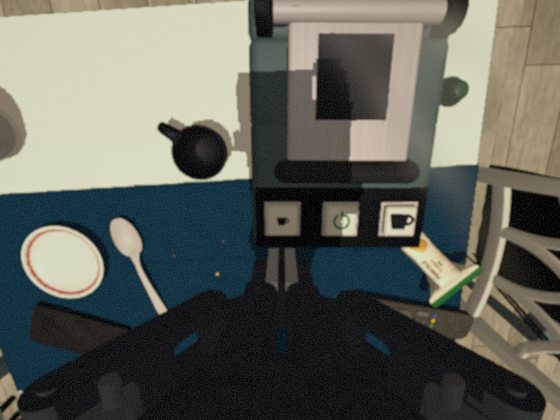

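The lever is flat: bar top at 0.206 and plate level at 0.200. The fingertips, at column 283, line up with the small-cup key at (282,217). I'll go down onto it.

Request:
servo_tool(
  dp=[
    [0,0,1],
    [0,0,2],
    [0,0,2.3],
    [0,0,2.45],
    [0,0,2.54],
    [0,0,2.54],
  ],
  angular=[
    [0,0,0],
    [0,0,0],
    [0,0,0],
    [0,0,0],
    [0,0,0],
    [0,0,0],
  ],
  claw=[1,1,1,1,1,1],
)

```text
time: 11.28
eef_pos: [0.4398, -0.0775, 0.2034]
orientation: [[1.0, -0.031, 0.003], [-0.031, -1.0, -0.002], [0.003, 0.002, -1.0]]
contact_force: [-0.5, 0.1, -0.4]
finger_gap: 0.0
```

Request:
servo_tool(
  dp=[
    [0,0,0.08],
    [0,0,0.12],
    [0,0,0.12],
    [0,0,0.12],
  ],
  angular=[
    [0,0,0],
    [0,0,0],
    [0,0,0],
    [0,0,0],
  ],
  claw=[1,1,1,1],
)

```text
time: 11.78
eef_pos: [0.4398, -0.0775, 0.2005]
orientation: [[1.0, -0.031, 0.004], [-0.031, -1.0, -0.002], [0.004, 0.002, -1.0]]
contact_force: [-1.2, 0.2, 3.3]
finger_gap: -0.0
```

Request:
servo_tool(
  dp=[
    [0,0,0.07],
    [0,0,0.07],
    [0,0,0.07],
  ],
  angular=[
    [0,0,0],
    [0,0,0],
    [0,0,0],
  ],
  claw=[1,1,1],
)

```text
time: 12.15
eef_pos: [0.4399, -0.0775, 0.1998]
orientation: [[1.0, -0.031, 0.004], [-0.031, -1.0, -0.003], [0.004, 0.003, -1.0]]
contact_force: [-5.3, 0.5, 17.6]
finger_gap: -0.0001
```

The key bottomed at 17.6 N. I'll lift off and take the hand away.

Request:
servo_tool(
  dp=[
    [0,0,-0.5],
    [0,0,-1.5],
    [0,0,-3],
    [0,0,-4.5],
    [0,1,-4.5],
    [0,2.5,-4.5],
    [0,4,-4.5],
    [0,5.5,-4.5],
    [0,7,-4.5],
    [0,8,-4.5],
    [0,8,-4.5],
    [0,8,-4.5],
  ],
  angular=[
    [0,0,0],
    [0,0,0],
    [0,0,0],
    [0,0,0],
    [0,0,0],
    [0,0,0],
    [0,0,0],
    [0,0,0],
    [0,0,0],
    [0,0,0],
    [0,0,0],
    [0,0,0],
  ],
  claw=[1,1,1,1,1,1,1,1,1,1,1,1],
)

```text
time: 13.65
eef_pos: [0.4333, -0.2762, 0.3129]
orientation: [[1.0, -0.031, 0.004], [-0.031, -1.0, -0.002], [0.004, 0.002, -1.0]]
contact_force: [0.2, -0.4, 0.4]
finger_gap: -0.0002
```

```bash
python3 - <<'E'
from h import *
np.set_printoptions(precision=4,suppress=True)
s=cap('scene'); c=cap('top')
a=cv2.resize(s['img'][100:250,220:400,::-1],(400,333)); b=cv2.resize(c['img'][120:240,280:424,::-1],(400,333))
cv2.imwrite('pics/f.png',np.hstack([a,b]))
v,u=np.mgrid[0:420,0:560]
o=c['wfc'][:3,3]; P=world(c,u,v,c['z_map'])
for n,x,y in (('small',.4417,-.0771),('power',.4401,-.1199),('large',.4395,-.1663),('bar',.477,-.121)):
    m=(abs(P[...,0]-x)<.007)&(abs(P[...,1]-y)<.007); print(n,m.sum(),np.median(P[m][:,2]))
def cup(img): 
    return img
s0=cv2.imread('pics/scene0.png')[:,:,::-1].astype(int); d=abs(s0-s['img']).sum(2)
print('cup diff',np.median(d[205:240,305:350]), r.get_obs()['eef_pos'],r.get_obs()['contact_force'])
E
```

```text
small 35 0.19315602041945445
power 32 0.1942173061048258
large 36 0.1947514610747323
bar 39 0.20578098658855448
cup diff 5.0 [ 0.4334 -0.2759  0.313 ] [ 0.4929  0.8581 -0.2495]
```

View pics/f.png

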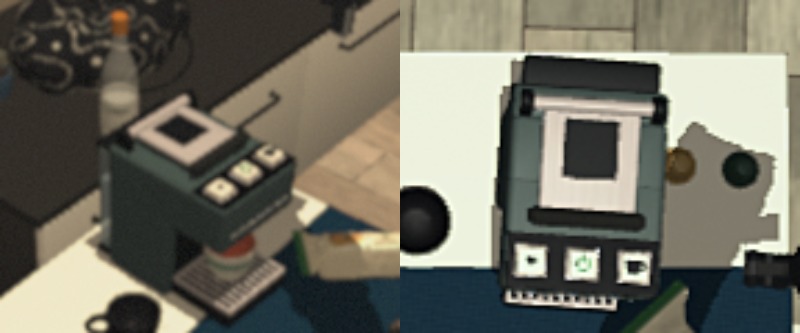

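The lever is flat, all three keys are up, and the cup and other things are where they were. The hand is clear, so I'm handing the job in.

```bash
python3 -c "
from plant import r
print(r.job_done())"
```

```text
the job is handed in; nothing more can be done
None
```

The espresso job is done and handed in at about 14 s of the 48 s allowed. The hand-in reports no verdict.

- **Power key:** tapped with the closed fingertips until it bottomed, at about 14 N.
- **Lever:** pushed down along its arc until it met the seal, at about 8 N.
- **Small-cup key:** tapped until it bottomed, at about 18 N. Both key forces are above the 4 N needed to bottom a key, but well under the 35 N limit.
- **Hand:** moved about 20 cm to the right of the small-cup key (some 10 cm past the machine's side) and 11 cm up.

**Last checks:**
- The bar top was at 0.206 m, so the lever is shut.
- All three key tops were at 0.193–0.195 m, so the keys are up again.
- The area around the cup looked unchanged from the first picture.
- The capsules and the visible end of the biscuit packet looked undisturbed by eye. The arm never went near the jars or the plate, so I did not measure them.
- Contact force was near zero.

The three cameras disagreed by up to 6 mm in y on the key positions. I aimed at the average and confirmed it in the wrist picture before each press. No check failed.

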